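# Sweep up the casting buttons and stand the brush bristles-up

### The job

The bench brush has been left standing on its bristles in the white pot. Take it out and, with it in the gripper, sweep the three cut-off casting buttons into the blue dustpan, right in past the sloping lip, never touching them with the gripper or arm. Then turn the brush end for end (it has to be laid down and taken again) and lower it handle-first deep into the same pot before letting go, so that it stays there bristles up; keep the pot upright and do not disturb the stone model, amber bottle and crucible.

Things in the scene. Friction and masses are not known exactly. Their poses are not given: they have to be found in the camera images.
- pot: round white stoneware pot with two thin blue lines, loose, about 0.55 kg, 86 mm across (89 mm over the lip), 105 mm tall, 5 mm wall, inside floor 6 mm above its underside. Origin: centre of its underside; z up. At the start the brush leans against the rim on the pot's own +x side.
- brush: flat bench brush, 200 mm long, 70 g, rigid. Origin: centre of the handle's butt; own z runs from the butt to the bristles, y across the width, x through the thickness; centre of mass 110 mm from the butt. At the start it stands bristles down in the pot, leaning about 0.5 rad in the plane of its own x and z (its width level); butt 184 mm above the bench.
- brush_butt (a point): centre of the butt, the free end of the pale wooden handle, its last 20 mm painted red. The handle is 19 mm wide with flat parallel sides and 12.5 mm thick over the first 100 mm from here, then widens to 46 mm at the ferrule
- brush_bristle_end (a point): centre of the bristles' end, 200 mm from the butt. The steel ferrule, 48 mm wide and 15.5 mm thick, runs from 127 to 153 mm from the butt; from there to this end the black bristles are a block 48 mm wide and 13 mm thick, as good as rigid
- dustpan: low blue plastic dustpan, fixed to the bench. Origin: on the bench at the middle of the pan; its mouth faces its own -x, z up. Floor 2.5 mm thick, 152 mm wide (y -76 to +76 mm). Side walls at y = +-76 mm, 4 mm thick, 11 mm high at the mouth, 32 mm at the rear; rear wall at x = +66 mm, 36 mm high, hood over x = +35 to +69 mm; stub handle behind, to x = +143 mm, 52 mm high
- button_1: silver-grey casting button, loose, 18 g: a round domed metal slug 18 mm across and 12 mm high, with a 4 mm thick stub of sprue that sticks out to 15 mm from its axis towards its own +x, 4.5 mm above its underside. Origin: centre of its underside; it lies on the bench in front of the dustpan's mouth.
- button_2: silver-grey casting button, loose, 18 g: a round domed metal slug 19 mm across and 12.5 mm high, with a 4 mm thick stub of sprue that sticks out to 14 mm from its axis towards its own +x, 4.5 mm above its underside. Origin: centre of its underside; it lies on the bench in front of the dustpan's mouth.
- button_3: silver-grey casting button, loose, 18 g: a round domed metal slug 17 mm across and 11.5 mm high, with a 4 mm thick stub of sprue that sticks out to 14.5 mm from its axis towards its own +x, 4.5 mm above its underside. Origin: centre of its underside; it lies on the bench in front of the dustpan's mouth.
- stone_model: pink dental stone arch model, loose bystander, 64x66x26 mm. Origin: centre of its underside. It stands before the tall grey drawer cabinet (0.54 m high, front at about x = 0.67 m, y from -0.18 to +0.22 m): keep the gripper clear of that
- amber_bottle: small amber bottle with black cap, loose bystander, 38 mm across, 83 mm tall. Origin: centre of its underside
- crucible: small white ceramic crucible, loose bystander, 38 mm across, 30 mm tall. Origin: centre of its underside. To its right stands a white oven, 0.25 m high, door at about x = 0.58 m with a handle standing out to x = 0.53 m, y below -0.30 m
- dustpan_lip (a point): middle of the dustpan's front edge, at the dustpan's x = -65 mm, on the bench; the lip is a ramp from here up to the floor at x = -45 mm

How it is judged:
By the outcome, as a careful person would: the job done as asked, in the order asked, and still so for the second after the job is handed in, with the robot touching nothing.
It also fails if it takes over 72 s, if anything falls off the work surface, if the arm or the gripper's body presses on something with over 40 N, if the wrist force passes 120 N, or if a joint passes its speed limit or range.

### The arm

A 6-joint arm with a two-finger parallel gripper is mounted at the origin on a cart in front of the work surface, level with it; the furniture and walls round the work are solid. World frame = base frame: x ahead of the robot, y to its left, z up, the work surface at z = 0. Lengths are in m, angles in rad, forces in N, time in s.
With the tool pointing down it reaches from about 0.325 to 0.9 m from the base axis. Payload 3.5 kg.
Tool frame: the origin (TCP) lies midway between the tips of the shut fingers; the grasp point (between the pads) lies 19 mm behind it; z points along the fingers, y is the line along which they close (so a half turn about z gives the same grasp; the last joint's range is limited). The gripper opens to 85 mm and grips with 20 to 120 N. Pads are 22 mm wide; open, the fingers measure 114 mm over their backs; the gripper's body (76 mm by 85 mm) begins 54 mm behind the grasp point. The pads swing forward as they close: fully open they stand 13 mm farther back than shut.
Start: joints at [-1.387, 0.276, -0.026, 1.268, 0, 1.467], TCP at [0.177, -0.599, 0.231] pointing down, gripper open.
Joint ranges: [-3.12, 3.12], [-0.85, 1.88], [-1.08, 1.24], [-1.95, 2.15], [-1.57, 1.53], [-3.14, 3.14]. Speed limits (rad/s): [2.57, 2.57, 3.14, 3.14, 3.14, 3.14].

### API

Orientations are given as a unit quaternion [w, x, y, z].
In Python, from workcell import arm gives the robot as it stands.
- The arm moves only by the tool nudge_tcp, called in YAML: its name, and indented under it one key for each argument. Schema: {"type":"object","properties":{"increments":{"type":"string"},"only":{"type":"string"},"quiet":{"type":"boolean"},"lines":{"type":"string"}},"required":["increments"],"additionalProperties":false}. increments is a string of 1 to 5 rows, one to a line, with the numbers parted by commas; each row has 5 numbers: dx, dy, dz in units of 25 mm, then a turn about the tool's z in rad, then the finger opening in m; each row shifts and turns the commanded pose from where the row before left it, along the tool's axes as they then stand; what a row does not reach is not made up. A row lasts 1/8 s, in which the tool goes at most 0.0625 m and 0.188 rad, less where a joint would pass 70% of its speed; a pose out of reach is approached as far as the arm can. The fingers move at their own pace and stop on an object; the grip force is fixed at half the most. Time passes only in rows, so rows that do not move let the fingers close. The tool returns the time, the measured TCP pose, the force, the opening and the grip force at its end. only (a regular expression) keeps the lines of the reply that match it, lines (a string "A,B") keeps lines A to B, and quiet returns only ok. Input that does not fit is refused with a message, and nothing moves.
- arm.observe(): the state, without advancing time (a new reading comes with each control period).
- arm.grab_frame(name): name is "scene" or "top" or "wrist"; returns the picture (400x640x3 uint8, red, green, blue); there is no depth.
- arm.camera_info(name): a dict with "fx", "fy", "cx", "cy" (pixels), "extrinsics" (4x4, takes a point from world to camera coordinates). Camera axes: x right, y up, looking along -z (the intrinsics and any distortion apply to the point x, -y, -z); pixel columns grow to the right and rows downward; lengths in m; the calibration is good to about 2 mm. A picture is of the moment at which its call begins: read the wrist's pose just before it. camera_info takes no time and is no camera call; for the wrist camera it gives the pose at the moment of the call.
- arm.hand_in(): hands the job in; it is judged then, once.
The state is a dict: "time": time; "joint_pos": joint angles; "qvel": joint speeds; "joint_efforts": joint torques, N m; "eef_pos": TCP position; "ee_rot": TCP orientation; "force": force on the tool from outside, world axes, zero at the start; "ft_torque": the same for the moment, N m; "opening": finger opening in m; "grasp_force": force on a finger pad.
Only numpy, scipy, OpenCV 4.12 (cv2) and the standard library are available. Lean on these libraries where they do the work, as an engineer would, in place of code of your own. Each camera call takes 0.05 s, during which the arm holds its last target. There are 200 camera calls.

## Working session

There is one attempt and no reset: what is moved stays moved. The work goes in short steps, Python scripts to look and compute and a tool call to move; the robot and the scene stay as the last step left them, time stands still between calls to the robot, and variables do not carry over. Pictures are saved under pics/ and viewed, at most 10 in all, crops included, and the job is handed in when it is done.

```bash
ls; mkdir -p pics; python3 - <<'E'
from workcell import arm
import cv2,json
for n in ("scene","top"):
    im=arm.grab_frame(n); cv2.imwrite(f"pics/{n}0.png",im[:,:,::-1])
    c=arm.camera_info(n); print(n,{k:(v if k!='extrinsics' else None) for k,v in c.items()}); print(c['extrinsics'])
print(arm.observe())
E
```

```text
pics
workcell.py
scene {'fx': 380.3889254740653, 'fy': 380.3889254740653, 'cx': 321.1400697157803, 'cy': 201.24867407525878, 'extrinsics': None}
[[-0.73210407 -0.68116754 -0.00586682  0.44704967]
 [ 0.37765207 -0.41302995  0.82872503 -0.25440623]
 [-0.56692376  0.60449735  0.55962523 -0.87964309]
 [ 0.          0.          0.          1.        ]]
top {'fx': 419.5233996181549, 'fy': 419.5233996181549, 'cx': 327.1298821858105, 'cy': 194.32626901213493, 'extrinsics': None}
[[ 0.00462288 -0.99960196 -0.02783064  0.10966076]
 [ 0.99397801  0.00154629  0.10956886 -0.53388339]
 [-0.10948221 -0.02816957  0.99358951 -1.20861823]
 [ 0.          0.          0.          1.        ]]
{'time': 0.1, 'joint_pos': array([-1.38740622e+00,  2.77071243e-01, -2.77585062e-02,  1.26800387e+00,
       -3.51386420e-05,  1.46744733e+00]), 'qvel': array([-0.00177863, -0.00131127,  0.00173428, -0.00027096,  0.00023063,
       -0.00070015]), 'joint_efforts': array([ 4.84256107e-04, -4.46707356e+01,  2.96128768e+01,  8.44121561e-03,
       -4.41184625e-05, -4.97126948e-06]), 'eef_pos': array([ 0.17664628, -0.59877183,  0.23025568]), 'ee_rot': array([-1.01712758e-03,  9.89739662e-01,  1.42878841e-01, -5.83111466e-05]), 'force': array([ 0.06324453,  0.0170717 , -0.04793962]), 'ft_torque': array([-0.01929107, -0.01693001,  0.00637584]), 'grasp_force': 0.0, 'opening': 0.08509151219114172}
```
View pics/scene0.png

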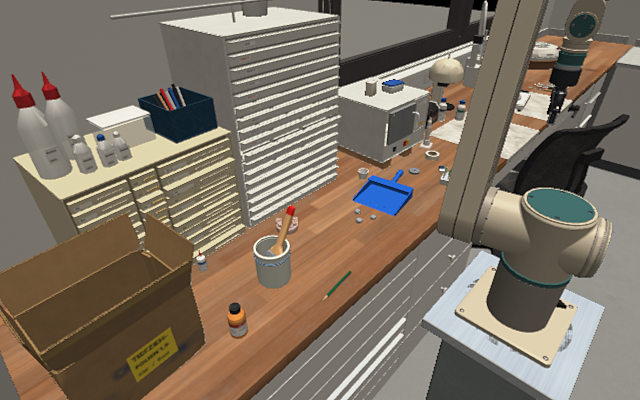

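View pics/top0.png

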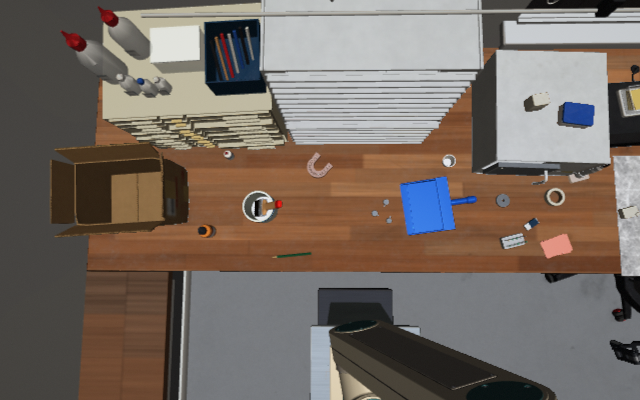

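Scene view: the pot is at (273,262) with the brush's red butt at (291,211), the buttons are around (365,215), and the blue pan at (385,195). Top view: pot (260,207), butt (279,204), buttons (375,213), (386,203) and (389,220). The pan spans (403–455, 178–235) with its mouth to the left (+y).

```bash
cat > h.py <<'E'
import numpy as np,cv2
from workcell import arm
from scipy.spatial.transform import Rotation as R
def ray(n,u,v,c=None):
    c=c or arm.camera_info(n);E=np.array(c['extrinsics']);Rm=E[:3,:3]
    d=Rm.T@np.array([(u-c['cx'])/c['fx'],-(v-c['cy'])/c['fy'],-1]);return -Rm.T@E[:3,3],d
def onz(n,u,v,z,c=None):
    o,d=ray(n,u,v,c);return o+d*(z-o[2])/d[2]
def proj(n,p,c=None):
    c=c or arm.camera_info(n);q=np.array(c['extrinsics'])@np.r_[p,1]
    return c['cx']-c['fx']*q[0]/q[2],c['cy']+c['fy']*q[1]/q[2]
def tri(rs):
    A=0;b=0
    for o,d in rs:
        d=d/np.linalg.norm(d);P=np.eye(3)-np.outer(d,d);A=A+P;b=b+P@o
    return np.linalg.solve(A,b)
def blobs(m,amin=4):
    n,l,s,c=cv2.connectedComponentsWithStats(m.astype(np.uint8))
    return [(c[i].round(1).tolist(),s[i].tolist()) for i in range(1,n) if s[i][4]>=amin]
def pose():
    s=arm.observe();q=s['ee_rot'];return s['eef_pos'],R.from_quat([q[1],q[2],q[3],q[0]]).as_matrix(),s
def shift(p):  # world target TCP -> tool axes
    x,M,_=pose();return M.T@(np.array(p)-x)
E
python3 - <<'E'
from h import *
t=cv2.imread('pics/top0.png').astype(int);s=cv2.imread('pics/scene0.png').astype(int)
def red(i): b,g,r=i[...,0],i[...,1],i[...,2];return (r>130)&(g<60)&(b<60)
def blue(i): b,g,r=i[...,0],i[...,1],i[...,2];return (b>120)&(r<80)&(b>g+60)
for nm,i in (('top',t),('scene',s)):
    print(nm,'red',blobs(red(i)),'blue',blobs(blue(i),50))
m=np.zeros(t.shape[:2],bool); sat=t.max(2)-t.min(2)
m[190:235,365:398]=True
bl=blobs(m&(sat<45)&(t.max(2)>90)); print(bl)
for c,_ in bl: print(onz('top',*c,.008).round(4))
m[:]=0;m[180:235,235:275]=1
for p in [(403,183),(408,235),(454,231),(446,178)]: print('pan',onz('top',*p,.01).round(4))
m[200:228,350:385]=0; m2=np.zeros(s.shape[:2],bool);m2[203:228,350:382]=1
ss=s.max(2)-s.min(2)
for c,_ in blobs(m2&(ss<45)&(s.max(2)>90)): print('sc',c,onz('scene',*c,.006).round(4))
cr=cv2.resize(t[170:245,235:475].astype(np.uint8),None,fx=3.3,fy=3.3,interpolation=cv2.INTER_CUBIC)
cr2=cv2.resize(s[160:300,240:430].astype(np.uint8),None,fx=2.4,fy=2.4,interpolation=cv2.INTER_CUBIC)
o=np.zeros((cr.shape[0]+cr2.shape[0],800,3),np.uint8);o[:cr.shape[0],:cr.shape[1]]=cr;o[cr.shape[0]:,:cr2.shape[1]]=cr2
cv2.imwrite('pics/c1.png',o);print(o.shape)
E
```

```text
top red [([109.0, 11.2], [107, 11, 5, 2, 5]), ([109.0, 17.2], [107, 15, 5, 5, 14]), ([74.8, 34.8], [72, 34, 6, 2, 8]), ([68.1, 43.0], [67, 41, 3, 5, 7]), ([75.1, 42.0], [72, 40, 7, 6, 20]), ([225.3, 50.5], [225, 48, 2, 6, 6]), ([228.8, 64.0], [226, 55, 6, 19, 19]), ([278.7, 203.5], [276, 200, 6, 8, 39])] blue [([578.5, 113.2], [564, 102, 30, 23, 581]), ([428.9, 205.7], [400, 177, 77, 58, 2612])]
scene red [([47.1, 84.3], [42, 73, 14, 18, 103]), ([18.6, 89.7], [12, 77, 17, 20, 151]), ([166.1, 98.8], [160, 89, 13, 21, 51]), ([290.0, 210.1], [286, 206, 9, 10, 54]), ([199.5, 253.5], [199, 253, 2, 2, 4])] blue [([392.8, 82.0], [383, 80, 20, 6, 69]), ([383.6, 194.6], [353, 170, 60, 46, 1293])]
[([385.4, 201.8], [383, 199, 6, 8, 35]), ([374.4, 212.9], [371, 210, 8, 7, 36]), ([388.7, 219.8], [386, 216, 6, 8, 31])]
[ 0.5138 -0.0625  0.008 ]
[ 0.4805 -0.0295  0.008 ]
[ 0.46   -0.0718  0.008 ]
pan [ 0.5704 -0.1155  0.01  ]
pan [ 0.4152 -0.1279  0.01  ]
pan [ 0.4275 -0.2632  0.01  ]
pan [ 0.5856 -0.2439  0.01  ]
sc [356.9, 210.9] [ 0.5128 -0.0611  0.006 ]
sc [372.7, 216.8] [ 0.4572 -0.0694  0.006 ]
sc [358.9, 219.6] [ 0.4797 -0.0292  0.006 ]
(584, 800, 3)
```

View pics/c1.png

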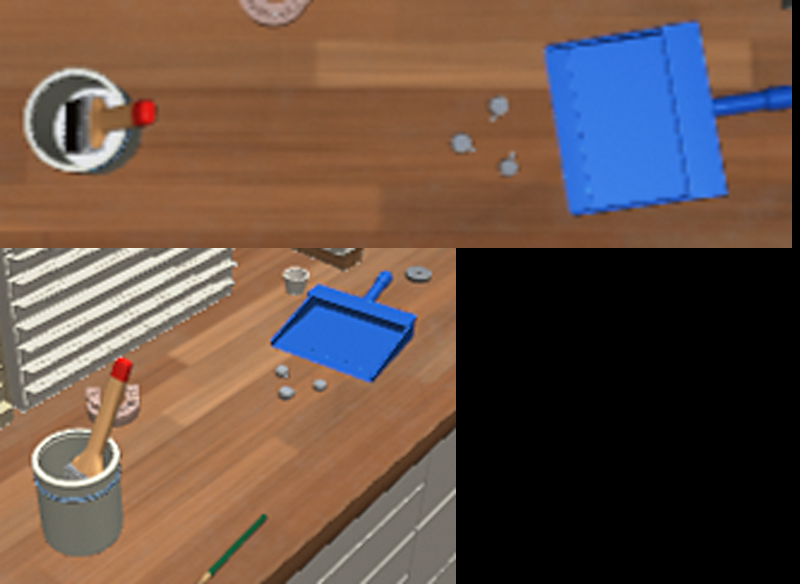

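Crop: the brush leans towards −y, its width is level, and the red butt hangs past the pot's rim. All three button stubs are small and lie clear of each other. Next I compute the geometry for the first grasp.

```bash
python3 - <<'E'
from h import *
b=tri([ray('top',278.7,203.5),ray('scene',290.0,210.1)]);print('red centroid',b.round(4),'reproj',np.round(proj('top',b),1),np.round(proj('scene',b),1))
t=cv2.imread('pics/top0.png');hsv=cv2.cvtColor(t,cv2.COLOR_BGR2HSV)
# pot rim: pale ring
m=np.zeros(t.shape[:2],np.uint8);m[180:232,236:285]=1
m&=((hsv[...,1]<60)&(hsv[...,2]>60)).astype(np.uint8)
cs,_=cv2.findContours(m,cv2.RETR_EXTERNAL,cv2.CHAIN_APPROX_NONE);c=max(cs,key=cv2.contourArea)
print('pot',cv2.minEnclosingCircle(c),cv2.boundingRect(c))
(u,v),r=cv2.minEnclosingCircle(c)
print('rim ctr',onz('top',u,v,.105).round(4),'rim radius',np.linalg.norm(onz('top',u+r,v,.105)-onz('top',u-r,v,.105))/2)
p,M,s=pose();print(p,M.round(3))
for n,q in [('stone',(318,165)),('bottle',(206,231)),('cruc',(449,160))]: print(n,onz('top',*q,.03).round(3))
h=hsv[...,0];blue=((h>100)&(h<125)&(hsv[...,1]>150)).astype(np.uint8);blue[:,:395]=0;blue[:,456:]=0;blue[:170]=0;blue[240:]=0
cs,_=cv2.findContours(blue,cv2.RETR_EXTERNAL,cv2.CHAIN_APPROX_NONE);c=max(cs,key=cv2.contourArea);print('pan corners',cv2.approxPolyDP(c,5,True)[:,0].tolist(),[onz('top',*q,.01).round(3).tolist() for q in cv2.approxPolyDP(c,5,True)[:,0]])
E
```

```text
red centroid [0.4939 0.2342 0.1727] reproj [278.6 203.4] [290.2 210.1]
pot ((259.2678527832031, 207.0892791748047), 17.745559692382812) (242, 191, 35, 32)
rim ctr [0.4894 0.2978 0.105 ] rim radius 0.04957512757655786
[ 0.17664628 -0.59877183  0.23025568] [[ 0.959  0.283 -0.   ]
 [ 0.283 -0.959  0.002]
 [ 0.    -0.002 -1.   ]]
stone [0.622 0.139 0.03 ]
bottle [0.424 0.469 0.03 ]
cruc [ 0.636 -0.249  0.03 ]
pan corners [[445, 177], [400, 185], [408, 234], [454, 228], [455, 199], [449, 199]] [[0.589, -0.241, 0.01], [0.564, -0.106, 0.01], [0.418, -0.128, 0.01], [0.436, -0.263, 0.01], [0.522, -0.269, 0.01], [0.522, -0.251, 0.01]]
```

The rows are not in the units I measure in: shifts go in units of 25 mm. I convert before sending: -0.006 m is -0.24.

nudge_tcp:
  increments: "0,0,-0.24,-0.18,0.085\n0,0,-0.24,-0.18,0.085\n0,0,-0.24,-0.18,0.085\n0,0,-0.24,-0.18,0.085\n0,0,-0.24,-0.18,0.085"

```text
time: 0.72
eef_pos: [0.1767, -0.599, 0.2608]
ee_rot: [-0.001, 0.827, 0.562, 0.0]
force: [0.5, 0.6, 0.6]
opening: 0.0847
grasp_force: 0.0
```

nudge_tcp:
  increments: "0,0,0,-0.18,0.085\n0,0,0,-0.18,0.085\n0,0,0,-0.09,0.085\n2,0.88,0,0,0.085\n2,0.88,0,0,0.085"

```text
time: 1.35
eef_pos: [0.2142, -0.4956, 0.2604]
ee_rot: [-0.001, 0.684, 0.73, 0.001]
force: [1.4, -0.2, 0.6]
opening: 0.0851
grasp_force: 0.0
```

nudge_tcp:
  increments: "2,0.88,0,0,0.085\n2,0.88,0,0,0.085\n2,0.88,0,0,0.085\n2,0.88,0,0,0.085\n2,0.88,0,0,0.085"

```text
time: 1.98
eef_pos: [0.3074, -0.2382, 0.261]
ee_rot: [-0.0, 0.684, 0.73, 0.0]
force: [1.1, 0.5, -0.3]
opening: 0.0846
grasp_force: 0.0
```

nudge_tcp:
  increments: "2,0.88,0,0,0.085\n2,0.88,0,0,0.085\n2,0.88,0,0,0.085\n2,0.88,0,0,0.085\n2,0.88,0,0,0.085"

```text
time: 2.6
eef_pos: [0.4007, 0.0185, 0.2611]
ee_rot: [0.0, 0.683, 0.73, -0.0]
force: [0.9, -0.6, 0.2]
opening: 0.0851
grasp_force: 0.0
```

```bash
python3 - <<'E'
from h import *
p,M,s=pose();print(M.round(3),s['joint_pos'].round(2),shift([.4929,.2495,.1256]).round(4))
E
```

```text
[[-0.066  0.998  0.   ]
 [ 0.998  0.066 -0.   ]
 [-0.     0.    -1.   ]] [-0.12 -0.15 -0.42  1.3  -0.    1.39] [0.2245 0.1072 0.1355]
```

To row units: 0.0214 m is 0.856, 0.045 m is 1.8.

nudge_tcp:
  increments: "1.8,0.856,0,0,0.085\n1.8,0.856,0,0,0.085\n1.8,0.856,0,0,0.085\n1.8,0.856,0,0,0.085\n1.78,0.856,0,0,0.085"

```text
time: 3.22
eef_pos: [0.4926, 0.2493, 0.2608]
ee_rot: [-0.0, 0.683, 0.73, -0.0]
force: [1.0, -0.3, 0.1]
opening: 0.085
grasp_force: 0.0
```

nudge_tcp:
  increments: "0,0,0,0,0.085\n0,0,0,0,0.085"

```text
time: 3.48
eef_pos: [0.4919, 0.2473, 0.2606]
ee_rot: [-0.0, 0.683, 0.73, -0.001]
force: [-0.1, -0.1, -0.2]
opening: 0.0851
grasp_force: 0.0
```

```bash
python3 - <<'E'
from h import *
c=arm.camera_info('wrist');im=arm.grab_frame('wrist')[:,:,::-1].astype(int);cv2.imwrite('pics/w1.png',im)
b,g,r=im[...,0],im[...,1],im[...,2]
B=blobs((r>110)&(g<60)&(b<60),100);print(B);
for q,_ in B:
    rr=ray('wrist',*q,c);P=tri([ray('top',278.7,203.5),ray('scene',290.0,210.1),rr]);print(P.round(4),np.round(proj('wrist',P,c)), onz('wrist',*q,.1745,c).round(4))
print(shift([.4929,.2495,.1256]).round(4))
E
```

```text
[([325.3, 214.5], [312, 206, 26, 24, 413])]
[0.4947 0.235  0.1715] [324. 217.] [0.4957 0.2382 0.1745]
[0.0027 0.0014 0.1353][ WARN:0@1.304] global loadsave.cpp:1063 imwrite_ Unsupported depth image for selected encoder is fallbacked to CV_8U.
```

View pics/w1.png

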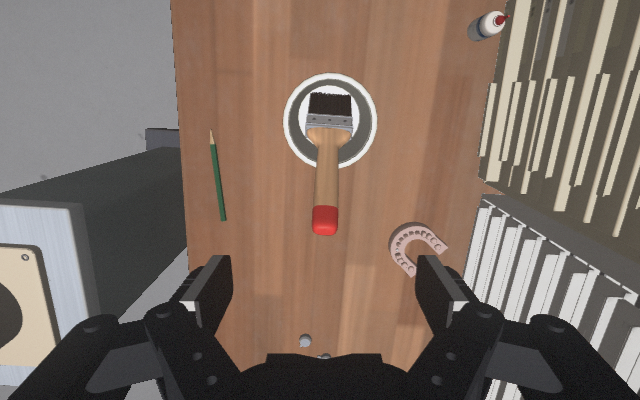

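Wrist view: the red butt is at (325,215), the pot rim centre at about (330,120) and the bristle edge at about (331,96). The handle runs nearly straight up the picture, between the open fingers.

```bash
python3 - <<'E'
from h import *
im=cv2.imread('pics/w1.png');c=arm.camera_info('wrist')
pot=onz('wrist',330,120,.105,c);br=onz('wrist',331,96,.012,c);red=np.array([.495,.236,.1725])
print(pot,br,[np.linalg.norm(onz('wrist',284,120,.105,c)-onz('wrist',376,120,.105,c))])
d=(red-br)[:2];n=np.linalg.norm(d);d/=n;print('d',d,np.arcsin(n/np.linalg.norm(red-br)))
a=np.r_[d*np.sin(.5),np.cos(.5)];g=red-.032*a;print('grasp',g,shift(g-[0,0,.019]).round(4))
E
```

```text
[0.49579185 0.30452297 0.105     ] [0.49712072 0.32659994 0.012     ] [np.float64(0.08444578188880628)]
d [-0.02340109 -0.99972616] 0.5140137880184593
grasp [0.49535901 0.25133742 0.14441736] [0.0044 0.004  0.1354]
```

To row units: 0.04 m is 1.6, 0.03 m is 1.2.

nudge_tcp:
  increments: "0.176,0.14,1.2,0.03,0.085\n0,0,1.6,0,0.085\n0,0,1.6,0,0.085\n0,0,1,0,0.085\n0,0,0,0,0.085"

```text
time: 4.15
eef_pos: [0.4933, 0.2502, 0.1243]
ee_rot: [-0.001, 0.695, 0.719, -0.003]
force: [0.2, -0.3, 0.2]
opening: 0.0849
grasp_force: 0.0
```

nudge_tcp:
  increments: "0,0,0,0,0.01\n0,0,0,0,0.01\n0,0,0,0,0.01\n0,0,0,0,0.01\n0,0,0,0,0.01"

```text
time: 4.78
eef_pos: [0.4964, 0.2525, 0.1271]
ee_rot: [0.0, 0.694, 0.72, 0.001]
force: [-0.7, -0.6, 4.6]
opening: 0.018
grasp_force: 58.6
```

To row units: -0.045 m is -1.8, -0.04 m is -1.6.

nudge_tcp:
  increments: "0,0,-1.2,0,0.01\n0,0,-1.8,0,0.01\n0,0,-1.8,0,0.01\n0,0,-1.6,0,0.01\n0,0,0,0,0.01"

```text
time: 5.4
eef_pos: [0.498, 0.2532, 0.2903]
ee_rot: [0.002, 0.694, 0.72, 0.003]
force: [0.1, 0.6, -1.0]
opening: 0.0181
grasp_force: 58.7
```

nudge_tcp:
  increments: "-1.2,0,0,0,0.01\n-2,0,0,0,0.01\n-2,0,0,0,0.01\n-2,0,0,0,0.01\n-2,0,0,0,0.01"

```text
time: 6.02
eef_pos: [0.503, 0.0211, 0.2845]
ee_rot: [-0.001, 0.694, 0.72, -0.001]
force: [1.5, 0.2, -0.5]
opening: 0.0182
grasp_force: 58.7
```

nudge_tcp:
  increments: "-2,0,0.8,0,0.01\n-2,0,0.8,0,0.01\n0,0,0.8,0,0.01\n0,0,0,0,0.01\n0,0,0,0,0.01"

```text
time: 6.65
eef_pos: [0.5075, -0.077, 0.2261]
ee_rot: [-0.0, 0.694, 0.72, -0.0]
force: [-0.2, -0.3, -0.0]
opening: 0.0184
grasp_force: 58.7
```

```bash
python3 - <<'E'
from h import *
o=[]
for n in ('scene','top'):
    im=arm.grab_frame(n)[:,:,::-1];cv2.imwrite(f'pics/{n}2.png',im)
    u,v=proj(n,[.494,0.0,.06]);u,v=int(u),int(v);print(n,u,v)
    o.append(cv2.resize(im[max(v-62,0):v+62,u-60:u+80],None,fx=2.8,fy=2.8,interpolation=cv2.INTER_CUBIC))
h=min(a.shape[0] for a in o);cv2.imwrite('pics/c2.png',np.hstack([a[:h] for a in o])[:, :800]);print(pose()[0],pose()[1].round(3),pose()[2]['joint_pos'].round(2))
E
```

```text
scene 349 207
top 365 206
[ 0.50820302 -0.07693437  0.22705392] [[-0.037  0.999  0.001]
 [ 0.999  0.037 -0.   ]
 [-0.     0.001 -1.   ]] [-0.28  0.08 -0.27  1.22  0.    1.26]
```

View pics/c2.png

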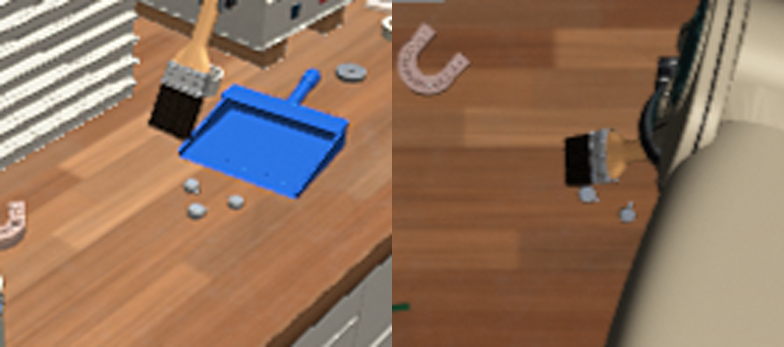

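The brush is clear of the pot and held firmly. The bristle end's corners are at scene px (342.6,188.6) and (356.1,194.3), and top px (367.1,192.2) and (367.1,210.8).

```bash
python3 - <<'E'
from h import *
p,M,_=pose()
for s,t in [((342.6,188.6),(367.1,192.2)),((356.1,194.3),(367.1,210.8))]:
    P=tri([ray('scene',*s),ray('top',*t)]);print(P.round(4),(P-p).round(4),np.round(proj('top',P),1),np.round(proj('scene',P),1))
# pan frame from bottom mouth corners
im=cv2.imread('pics/top0.png')
s2=cv2.imread('pics/scene0.png')
for q in [(353.5,206),(413,200),(388,216),(383,215.5)]: print('scene pan',q,onz('scene',*q,.005).round(3))
hsv=cv2.cvtColor(s2,cv2.COLOR_BGR2HSV);m=((hsv[...,0]>100)&(hsv[...,0]<125)&(hsv[...,1]>150)).astype(np.uint8);m[:165]=0;m[:,:340]=0
c=max(cv2.findContours(m,0,1)[0],key=cv2.contourArea);print([(q.tolist(),onz('scene',*map(float,q),.006).round(3).tolist()) for q in cv2.approxPolyDP(c,2.5,True)[:,0]])
E
```

```text
[ 0.5291 -0.0026  0.1097] [ 0.0209  0.0743 -0.1173] [367.6 192.9] [341.8 188.5]
[ 0.4777 -0.002   0.1125] [-0.0305  0.075  -0.1145] [367.5 211.4] [355.4 194.2]
scene pan (353.5, 206) [ 0.539 -0.076  0.005]
scene pan (413, 200) [ 0.416 -0.236  0.005]
scene pan (388, 216) [ 0.425 -0.106  0.005]
scene pan (383, 215.5) [ 0.438 -0.098  0.005]
[([412, 188], [0.457, -0.297, 0.006]), ([395, 182], [0.523, -0.291, 0.006]), ([402, 173], [0.54, -0.362, 0.006]), ([399, 170], [0.561, -0.373, 0.006]), ([391, 181], [0.538, -0.287, 0.006]), ([371, 176], [0.611, -0.267, 0.006]), ([353, 199], [0.565, -0.106, 0.006]), ([394, 215], [0.414, -0.122, 0.006]), ([410, 197], [0.432, -0.243, 0.006])]
```

```bash
cat >> h.py <<'E'
LIP=np.array([.491,-.115]);PX=np.array([.12,-.993]);PY=np.array([.993,.12])
OFF=np.array([.066,-.005])
def own(p): d=np.array(p)[:2]-LIP;return np.array([d@PX-.065,d@PY])
def wor(o): return LIP+(o[0]+.065)*PX+o[1]*PY
def fpos():
    p,M,s=pose();return own(p[:2]+M[:2,0]*OFF[0]+M[:2,1]*OFF[1])
def sh(o):   # bristle front centre to own xy -> tool dx dy
    p,M,s=pose();f=wor(o)-M[:2,0]*OFF[0]-M[:2,1]*OFF[1];return M.T@(np.r_[f,p[2]]-p)
E
```

nudge_tcp:
  increments: "0,0,0.8,-0.09,0.01\n0,0,0,0,0.01"

```text
time: 7.0
eef_pos: [0.5069, -0.0766, 0.2058]
ee_rot: [-0.001, 0.661, 0.75, -0.0]
force: [-0.3, 0.2, -0.7]
opening: 0.0183
grasp_force: 58.7
```

```bash
python3 - <<'E'
from h import *
for n,b in dict(A=(.480,-.0293),B=(.5133,-.0618),C=(.4585,-.0705)).items(): print(n,own(b).round(4))
print('F',fpos().round(4),pose()[1].round(3));B=own((.5133,-.0618));C=own((.4585,-.0705))
print(sh([B[0]-.024,B[1]+.006]).round(4),sh([C[0]-.022,C[1]-.009]).round(4))
E
```

```text
A [-0.1514 -0.0006]
B [-0.1152  0.0285]
C [-0.1131 -0.0269]
F [-0.1672  0.015 ] [[-0.126  0.992 -0.002]
 [ 0.992  0.126  0.001]
 [ 0.001 -0.002 -1.   ]]
[-0.0281  0.0193 -0.0001] [-0.0317 -0.0512  0.0001]
```

nudge_tcp:
  increments: "-1.12,0.76,0.4,0,0.01\n0,0,1,0,0.01\n0,0,1,0,0.01\n0,0,0.72,0,0.01\n0,0,0,0,0.01"

```text
time: 7.62
eef_pos: [0.5294, -0.1023, 0.1279]
ee_rot: [-0.001, 0.661, 0.75, -0.0]
force: [0.1, 0.9, -0.2]
opening: 0.0183
grasp_force: 58.8
```

nudge_tcp:
  increments: "0,0,0.08,0,0.01\n0,0,0,0,0.01"

```text
time: 7.88
eef_pos: [0.531, -0.103, 0.1276]
ee_rot: [0.001, 0.661, 0.75, 0.0]
force: [-0.2, -0.1, -0.4]
opening: 0.0179
grasp_force: 58.8
```

nudge_tcp:
  increments: "0,0,0.08,0,0.01\n0,0,0,0,0.01"

```text
time: 8.12
eef_pos: [0.5301, -0.1029, 0.1245]
ee_rot: [0.0, 0.661, 0.75, 0.0]
force: [-0.4, -0.0, -0.6]
opening: 0.0177
grasp_force: 58.8
```

```bash
python3 - <<'E'
from h import *
im=arm.grab_frame('scene')[:,:,::-1];u,v=map(int,proj('scene',[.5,-.07,.02]))
cv2.imwrite('pics/c3.png',cv2.resize(im[v-50:v+50,u-65:u+65],None,fx=5,fy=5,interpolation=cv2.INTER_CUBIC));print(u,v,fpos())
E
```

```text
362 207 [-0.13833332  0.03488388]
```

View pics/c3.png

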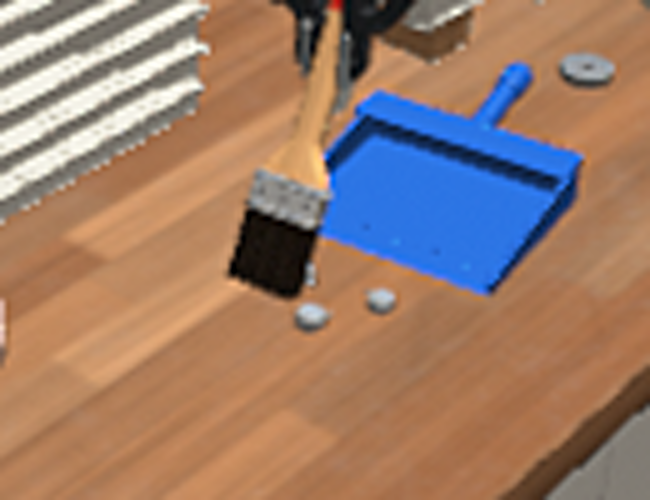

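The brush is down behind button B, with A to its near side at (311,316) and C at (381,299) in the crop. Nothing has been disturbed, so I feel for the bench.

To row units: 0.002 m is 0.08.

nudge_tcp:
  increments: "0,0,0.08,0,0.01\n0,0,0,0,0.01"

```text
time: 8.43
eef_pos: [0.5298, -0.1028, 0.1221]
ee_rot: [-0.0, 0.661, 0.75, -0.0]
force: [0.3, 0.4, 0.1]
opening: 0.0177
grasp_force: 58.8
```

nudge_tcp:
  increments: "0,0,0.08,0,0.01\n0,0,0,0,0.01"

```text
time: 8.68
eef_pos: [0.5304, -0.1032, 0.1211]
ee_rot: [0.0, 0.661, 0.75, -0.0]
force: [-1.7, -1.0, 3.7]
opening: 0.0183
grasp_force: 59.4
```

The rows are not in the units I measure in: shifts go in units of 25 mm. I convert before sending: -0.02 m is -0.8, -0.018 m is -0.72.

nudge_tcp:
  increments: "0,0,-0.08,0,0.01\n-0.8,0,0,0,0.01\n-0.8,0,0,0,0.01\n-0.8,0,-0.04,0,0.01\n-0.72,0,-0.08,0,0.01"

```text
time: 9.3
eef_pos: [0.5399, -0.182, 0.1252]
ee_rot: [-0.0, 0.662, 0.75, -0.0]
force: [-0.1, 0.5, -0.0]
opening: 0.018
grasp_force: 58.8
```

nudge_tcp:
  increments: "-0.8,0,-0.04,0,0.01\n-0.8,0,0,0,0.01\n-0.6,0,0,0,0.01\n0,0,0,0,0.01\n0.4,0,-1.2,0,0.01"

```text
time: 9.93
eef_pos: [0.5432, -0.2239, 0.1537]
ee_rot: [-0.003, 0.661, 0.75, -0.001]
force: [-0.2, -0.3, -0.2]
opening: 0.0179
grasp_force: 58.7
```

```bash
python3 - <<'E'
from h import *
print('F',fpos().round(4));C=own((.4585,-.0705));print(sh([C[0]-.024,C[1]-.010]).round(4),pose()[0])
im=arm.grab_frame('scene')[:,:,::-1];u,v=map(int,proj('scene',[.5,-.1,.02]))
cv2.imwrite('pics/c4.png',cv2.resize(im[v-50:v+50,u-65:u+65],None,fx=5,fy=5,interpolation=cv2.INTER_CUBIC))
E
```

```text
F [-0.0166  0.0334]
[ 0.1209 -0.0698  0.0009] [ 0.54319379 -0.22390336  0.15365772]
```

View pics/c4.png

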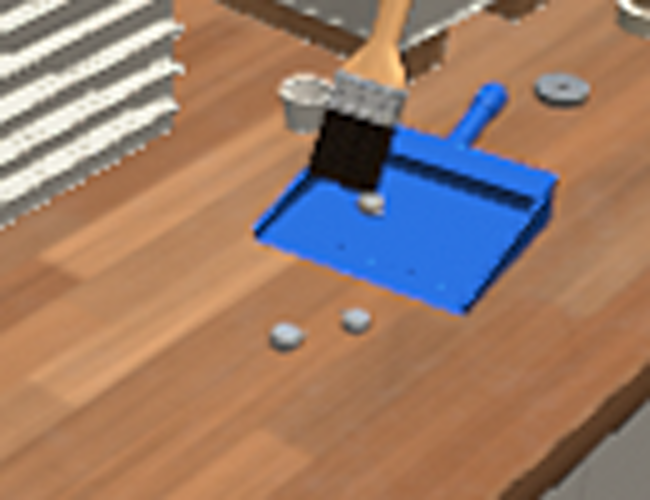

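Button B lies on the pan floor at about (371,204), well past the lip. C is next.

To row units: 0.045 m is 1.8, 0.04 m is 1.6.

nudge_tcp:
  increments: "1.6,-0.96,0,0,0.01\n1.8,-1.04,0,0,0.01\n1.44,-0.8,0,0,0.01\n0,0,0.6,0,0.01\n0,0,0.58,0,0.01"

```text
time: 10.6
eef_pos: [0.4615, -0.1137, 0.1263]
ee_rot: [0.001, 0.661, 0.75, 0.0]
force: [0.1, 1.5, -0.4]
opening: 0.018
grasp_force: 58.8
```

nudge_tcp:
  increments: "0,0,0,0,0.01"

```text
time: 10.72
eef_pos: [0.4604, -0.1138, 0.1252]
ee_rot: [-0.001, 0.661, 0.75, -0.0]
force: [0.2, 0.5, -0.7]
opening: 0.0178
grasp_force: 58.8
```

```bash
python3 -c "
from h import *
print(fpos())"
```

```text
[-0.13587215 -0.03561201]
```

To row units: -0.02 m is -0.8, -0.018 m is -0.72.

nudge_tcp:
  increments: "0,0,0.08,0,0.01\n-0.8,0,0,0,0.01\n-0.8,0,0,0,0.01\n-0.8,0,-0.04,0,0.01\n-0.72,0,-0.08,0,0.01"

```text
time: 11.35
eef_pos: [0.4709, -0.1929, 0.128]
ee_rot: [0.0, 0.662, 0.75, 0.0]
force: [0.4, 1.5, 0.2]
opening: 0.0183
grasp_force: 58.8
```

nudge_tcp:
  increments: "-0.8,0,-0.04,0,0.01\n-0.8,0,0,0,0.01\n-0.6,0,0,0,0.01\n0,0,0,0,0.01\n0.4,0,-1.2,0,0.01"

```text
time: 11.98
eef_pos: [0.4741, -0.2345, 0.1564]
ee_rot: [-0.003, 0.661, 0.75, -0.001]
force: [-0.1, 0.5, -0.2]
opening: 0.0181
grasp_force: 58.9
```

```bash
python3 - <<'E'
from h import *
A=own((.480,-.0293));print('F',fpos().round(4),sh([A[0]-.024,A[1]]).round(4),pose()[0])
im=arm.grab_frame('scene')[:,:,::-1];u,v=map(int,proj('scene',[.5,-.1,.02]))
cv2.imwrite('pics/c5.png',cv2.resize(im[v-50:v+50,u-65:u+65],None,fx=5,fy=5,interpolation=cv2.INTER_CUBIC))
E
```

```text
F [-0.0143 -0.0364] [0.1609 0.0366 0.0005] [ 0.47411916 -0.23450468  0.15640636]
```

View pics/c5.png

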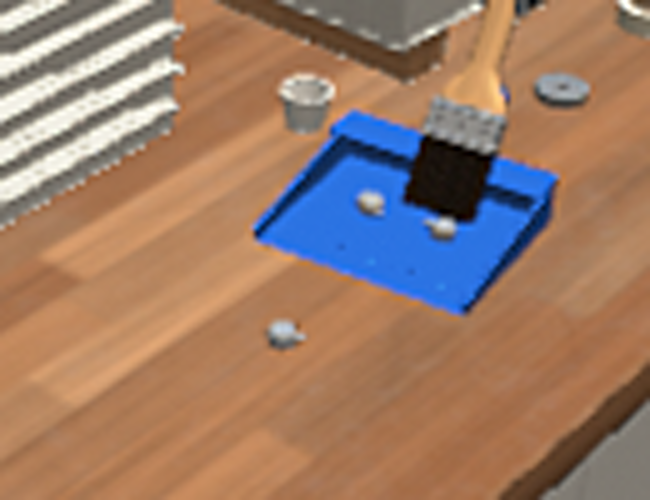

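C is in the pan too, at about (443,228). A is still at about (283,334). Sweeping A.

To row units: 0.054 m is 2.16, 0.053 m is 2.12.

nudge_tcp:
  increments: "2.12,0.48,0,0,0.01\n2.16,0.504,0,0,0.01\n2.12,0.48,0,0,0.01\n0,0,0.64,0,0.01\n0,0,0.64,0,0.01"

```text
time: 12.65
eef_pos: [0.4924, -0.0721, 0.1259]
ee_rot: [0.0, 0.661, 0.751, -0.0]
force: [-0.7, -0.3, -0.9]
opening: 0.0185
grasp_force: 58.9
```

nudge_tcp:
  increments: "0,0,0.04,0,0.01\n0,0,0,0,0.01"

```text
time: 12.9
eef_pos: [0.4923, -0.0733, 0.1255]
ee_rot: [-0.0, 0.662, 0.75, -0.0]
force: [0.7, -0.1, -0.2]
opening: 0.0179
grasp_force: 58.9
```

```bash
python3 -c "
from h import *
print(fpos())"
```

```text
[-0.17220131  0.00103258]
```

To row units: -0.02 m is -0.8, 0.002 m is 0.08.

nudge_tcp:
  increments: "0,0,0.08,0,0.01\n-0.8,0,0,0,0.01\n-0.8,0,0,0,0.01\n-0.8,0,0,0,0.01\n-0.8,0,0,0,0.01"

```text
time: 13.52
eef_pos: [0.5029, -0.1535, 0.124]
ee_rot: [0.0, 0.661, 0.75, 0.0]
force: [-0.0, 0.8, -0.1]
opening: 0.0179
grasp_force: 58.7
```

nudge_tcp:
  increments: "-0.64,0,-0.08,0,0.01\n-0.64,0,-0.08,0,0.01\n-0.8,0,0,0,0.01\n-0.8,0,0,0,0.01\n0,0,0,0,0.01"

```text
time: 14.15
eef_pos: [0.5121, -0.2251, 0.1278]
ee_rot: [0.001, 0.662, 0.75, -0.0]
force: [-0.4, 0.4, -1.1]
opening: 0.0185
grasp_force: 58.9
```

nudge_tcp:
  increments: "0.4,0,-1.2,0,0.01\n1.2,0,-1.2,0,0.01\n2,0,0,0,0.01"

```text
time: 14.52
eef_pos: [0.5026, -0.1346, 0.1907]
ee_rot: [0.003, 0.662, 0.75, 0.001]
force: [0.7, 0.5, -0.9]
opening: 0.0182
grasp_force: 58.8
```

```bash
python3 - <<'E'
from h import *
print('F',fpos().round(4),pose()[0])
im=arm.grab_frame('scene')[:,:,::-1];cv2.imwrite('pics/s6.png',im)
m=np.zeros(im.shape[:2],bool);m[165:240,340:420]=1;I=im.astype(int)
for c,s in blobs(m&(I.max(2)-I.min(2)<50)&(I.max(2)>120),8): print(c,s,own(onz('scene',*c,.008)).round(3))
E
```

```text
F [-0.1101  0.004 ] [ 0.50264068 -0.13459202  0.19070222]
[414.2, 169.8] [409, 167, 11, 6, 46] [ 0.231 -0.008]
[366.5, 175.5] [358, 168, 19, 15, 139] [0.091 0.115]
[378.3, 195.4] [374, 192, 10, 8, 29] [-0.     0.015]
[389.9, 197.9] [387, 197, 6, 3, 13] [ 0.009 -0.023]
```

To row units: 0.04 m is 1.6.

nudge_tcp:
  increments: "1.6,0,0,0,0.01\n1.6,0,0,0,0.01\n1.6,0,0,0,0.01\n0,0,0,-0.18,0.01\n0,0,0,-0.18,0.01"

```text
time: 15.2
eef_pos: [0.4845, -0.0139, 0.1874]
ee_rot: [-0.0, 0.513, 0.859, -0.0]
force: [-0.5, -0.3, -0.9]
opening: 0.0184
grasp_force: 58.8
```

nudge_tcp:
  increments: "0,0,0,-0.18,0.01\n0,0,0,-0.18,0.01\n0,0,0,-0.18,0.01\n0,0,0,-0.18,0.01\n0,0,0,-0.18,0.01"

```text
time: 15.82
eef_pos: [0.4846, -0.0145, 0.1874]
ee_rot: [-0.001, 0.089, 0.996, -0.0]
force: [0.2, -0.1, 0.3]
opening: 0.0181
grasp_force: 58.8
```

nudge_tcp:
  increments: "0,0,0.4,-0.18,0.01\n0,0,0.8,0,0.01\n0,0,0.8,0,0.01\n0,0,0.6,0,0.01\n0,0,0,0,0.01"

```text
time: 16.45
eef_pos: [0.4842, -0.0146, 0.1217]
ee_rot: [-0.001, 0.002, 1.0, 0.0]
force: [-0.3, -0.9, -0.7]
opening: 0.0183
grasp_force: 58.9
```

```bash
python3 - <<'E'
from h import *
p,M,s=pose();print(M.round(3),s['joint_pos'].round(2))
im=arm.grab_frame('scene')[:,:,::-1];cv2.imwrite('pics/s7.png',im)
m=np.zeros(im.shape[:2],bool);m[165:240,340:420]=1;I=im.astype(int)
for c,s in blobs(m&(I.max(2)-I.min(2)<50)&(I.max(2)>120),8): print(c,s,own(onz('scene',*c,.008)).round(3))
E
```

```text
[[-1.     0.004 -0.002]
 [ 0.004  1.     0.   ]
 [ 0.002  0.    -1.   ]] [-0.16  0.12 -0.47  0.99 -0.   -0.16]
[414.2, 169.8] [409, 167, 11, 6, 46] [ 0.231 -0.008]
[378.3, 195.4] [374, 192, 10, 8, 29] [-0.     0.015]
[389.9, 197.9] [387, 197, 6, 3, 13] [ 0.009 -0.023]
[369.1, 213.9] [363, 207, 13, 14, 100] [-0.11  -0.013]
```

```bash
python3 -c "
from h import *
print(proj('scene',[.44,-.015,.04]),proj('scene',[.42,-.015,.01]),proj('scene',[.46,-.015,.08]))"
```

```text
(np.float64(367.13246083660965), np.float64(217.91791128145417)) (np.float64(371.9361151906761), np.float64(228.83401257617368)) (np.float64(362.4698580878381), np.float64(204.06970240894012))
```

nudge_tcp:
  increments: "-0.48,0,0.32,0,0.01\n-0.52,0,0.36,0,0.01"

```text
time: 16.75
eef_pos: [0.512, -0.0151, 0.1066]
ee_rot: [0.001, 0.002, 1.0, -0.0]
force: [-0.5, 0.4, 4.4]
opening: 0.0181
grasp_force: 58.3
```

nudge_tcp:
  increments: "-0.4,0,0.4,0,0.01\n-0.38,0,0.38,0,0.01"

```text
time: 17.0
eef_pos: [0.5336, -0.0152, 0.0873]
ee_rot: [0.003, 0.002, 1.0, -0.0]
force: [2.6, 1.0, 5.4]
opening: 0.018
grasp_force: 58.3
```

nudge_tcp:
  increments: "-0.32,0,0.452,0,0.01\n-0.32,0,0.452,0,0.01"

```text
time: 17.25
eef_pos: [0.5508, -0.0154, 0.065]
ee_rot: [0.004, 0.002, 1.0, -0.0]
force: [2.7, 0.3, 5.5]
opening: 0.0181
grasp_force: 58.3
```

nudge_tcp:
  increments: "-0.24,0,0.5,0,0.01\n-0.22,0,0.5,0,0.01\n-0.22,0,0.5,0,0.01"

```text
time: 17.62
eef_pos: [0.5659, -0.0155, 0.0264]
ee_rot: [0.002, 0.002, 1.0, -0.0]
force: [1.8, 0.5, 3.5]
opening: 0.0178
grasp_force: 58.4
```

nudge_tcp:
  increments: "-0.12,0,0.48,0,0.01\n0,0,0.28,0,0.01\n0,0,0,0,0.01"

```text
time: 18.0
eef_pos: [0.5642, -0.015, 0.0061]
ee_rot: [-0.001, 0.002, 1.0, 0.0]
force: [1.0, 0.8, 2.0]
opening: 0.0181
grasp_force: 58.4
```

nudge_tcp:
  increments: "0,0,0,0,0.03\n0,0,0,0,0.06\n0,0,0,0,0.085\n0,0,-0.8,0,0.085\n0,0,-1.6,0,0.085"

```text
time: 18.62
eef_pos: [0.5634, -0.0149, 0.066]
ee_rot: [-0.003, 0.002, 1.0, 0.0]
force: [0.0, -0.1, 0.5]
opening: 0.0853
grasp_force: 0.0
```

nudge_tcp:
  increments: "1.2,0,-1.8,0,0.085\n1.6,0,-1.8,0,0.085\n1.6,0,-1.8,0,0.085\n0.8,0,0,0,0.085\n0,0,0,0,0.085"

```text
time: 19.25
eef_pos: [0.4343, -0.0144, 0.2017]
ee_rot: [-0.0, 0.003, 1.0, 0.0]
force: [-0.0, -0.0, -0.7]
opening: 0.0847
grasp_force: 0.0
```

```bash
python3 - <<'E'
from h import *
c=arm.camera_info('wrist');p,M,s=pose();im=arm.grab_frame('wrist')[:,:,::-1].astype(np.uint8);cv2.imwrite('pics/w8.png',im)
I=im.astype(int);b,g,r=I[...,0],I[...,1],I[...,2];print(p)
for q,_ in blobs((r>110)&(g<60)&(b<60),100): print('red',q,_,onz('wrist',*q,.008,c).round(4))
for q,_ in blobs(I.max(2)<45,150): print('dark',q,_,onz('wrist',*q,.014,c).round(4))
E
```

```text
[ 0.4343368  -0.01436696  0.20174259]
dark [334.5, 40.2] [281, 39, 101, 3, 232] [ 0.3065 -0.0043  0.014 ]
dark [327.2, 357.8] [7, 265, 633, 135, 32477] [ 0.6804 -0.0112  0.014 ]
```

View pics/w8.png

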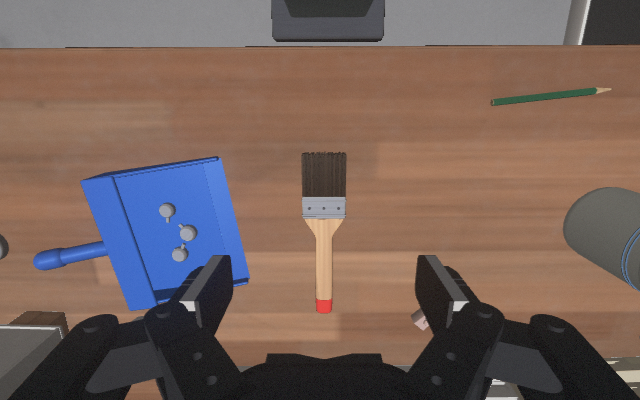

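All three buttons are in the middle of the pan floor: (167,210), (188,233) and (180,254). The brush lies flat, with its bristle end at (324,152), ferrule at (324,207) and butt at (324,313).

```bash
python3 - <<'E'
from h import *
c=arm.camera_info('wrist')
e,f,b=[onz('wrist',324,v,.012,c) for v in (152,207,312)];print(e,f,b,np.linalg.norm(e-b))
g=b+(e-b)/np.linalg.norm(e-b)*.172;print(g,shift([g[0],g[1],-.002]).round(4))
for q in [(167,210),(188,233),(180,254)]: print('btn',onz('wrist',*q,.008,c).round(3),own(onz('wrist',*q,.008,c)).round(3))
E
```

```text
[ 0.41345272 -0.01464178  0.012     ] [ 0.47454785 -0.01481629  0.012     ] [ 0.61189909 -0.01520863  0.012     ] 0.1984471884247137
[ 0.4398998  -0.01471732  0.012     ] [-0.0049 -0.0003  0.2032]
btn [ 0.479 -0.192  0.008] [ 0.01  -0.021]
btn [ 0.507 -0.172  0.008] [-0.007  0.009]
btn [ 0.534 -0.184  0.008] [0.009 0.034]
```

To row units: -0.005 m is -0.2, 0.045 m is 1.8.

nudge_tcp:
  increments: "-0.2,0,1.8,0,0.07\n0,0,1.8,0,0.065\n0,0,1.8,0,0.065\n0,0,1.6,0,0.065\n0,0,0.8,0,0.065"

```text
time: 19.92
eef_pos: [0.4384, -0.014, 0.0031]
ee_rot: [-0.003, 0.002, 1.0, 0.001]
force: [-0.1, 0.5, -0.0]
opening: 0.0651
grasp_force: 0.0
```

nudge_tcp:
  increments: "0,0,0.24,0,0.06\n0,0,0,0,0.06"

```text
time: 20.18
eef_pos: [0.4407, -0.0145, 0.0004]
ee_rot: [-0.001, 0.002, 1.0, 0.0]
force: [0.9, 0.2, -0.3]
opening: 0.06
grasp_force: 0.0
```

nudge_tcp:
  increments: "0,0,0,0,0.03\n0,0,0,0,0.03\n0,0,0,0,0.03\n0,0,0,0,0.03"

```text
time: 20.68
eef_pos: [0.4418, -0.0148, 0.0019]
ee_rot: [0.001, 0.002, 1.0, -0.0]
force: [0.4, 0.5, 2.4]
opening: 0.0461
grasp_force: 63.2
```

nudge_tcp:
  increments: "0,0,-0.8,0,0.03\n0,0,-1,0,0.03\n-0.8,0,0,0,0.03\n-0.8,0,0,0,0.03\n0,0,0,0,0.03"

```text
time: 21.3
eef_pos: [0.482, -0.015, 0.0465]
ee_rot: [0.001, 0.002, 1.0, -0.0]
force: [-0.7, 0.9, -0.3]
opening: 0.0462
grasp_force: 63.1
```

nudge_tcp:
  increments: "-0.4,0,0,0,0.03\n0,0,0,0,0.03"

```text
time: 21.55
eef_pos: [0.4909, -0.0148, 0.0461]
ee_rot: [0.0, 0.002, 1.0, -0.0]
force: [0.4, 0.4, 0.1]
opening: 0.0464
grasp_force: 63.1
```

nudge_tcp:
  increments: "-0.24,0,0,0,0.03\n0,0,0,0,0.03"

```text
time: 21.8
eef_pos: [0.4971, -0.0149, 0.0463]
ee_rot: [0.0, 0.002, 1.0, -0.0]
force: [0.5, 0.8, -0.1]
opening: 0.0466
grasp_force: 63.1
```

```bash
python3 - <<'E'
from h import *
im=arm.grab_frame('scene')[:,:,::-1];I=im.astype(int);m=np.zeros(im.shape[:2],bool);m[150:240,250:380]=1
t=arm.grab_frame('top')[:,:,::-1];T=t.astype(int)
a=blobs(m&(I[...,2]>110)&(I[...,1]<70)&(I[...,0]<70));b=[x for x in blobs((T[...,2]>110)&(T[...,1]<70)&(T[...,0]<70)) if x[0][1]>120];print(a,b)
for x in a: print(onz('scene',*x[0],.06).round(3))
E
```

```text
[([313.1, 188.2], [311, 187, 6, 5, 16])] [([461.5, 121.0], [460, 121, 4, 1, 4]), ([370.2, 151.9], [367, 149, 8, 7, 51]), ([250.8, 158.8], [250, 158, 3, 2, 4]), ([332.9, 160.1], [330, 159, 7, 4, 16]), ([268.5, 160.2], [267, 160, 4, 2, 4]), ([291.6, 160.4], [290, 160, 4, 2, 5]), ([206.6, 259.5], [198, 256, 17, 8, 46]), ([310.0, 258.2], [309, 257, 3, 3, 5]), ([511.7, 266.4], [500, 256, 19, 15, 51]), ([191.4, 260.1], [187, 258, 8, 4, 13]), ([218.5, 261.0], [218, 260, 2, 3, 4]), ([485.6, 262.8], [484, 262, 4, 2, 5]), ([219.7, 267.5], [215, 267, 11, 2, 15]), ([292.5, 267.2], [291, 267, 4, 2, 4]), ([320.8, 268.4], [319, 268, 5, 2, 9]), ([484.3, 269.1], [480, 268, 8, 3, 12])]
[ 0.649 -0.004  0.06 ]
```

```bash
python3 -c "
from h import *
print(tri([ray('top',370.2,151.9),ray('scene',313.1,188.2)]))"
```

```text
[ 0.6574642  -0.01420405  0.05115156]
```

nudge_tcp:
  increments: "-0.16,0,0,0,0.03\n0,0,0,0,0.03"

```text
time: 22.15
eef_pos: [0.5012, -0.0149, 0.0463]
ee_rot: [0.0, 0.002, 1.0, -0.0]
force: [0.2, -0.2, -0.1]
opening: 0.0462
grasp_force: 63.1
```

nudge_tcp:
  increments: "-0.16,0,0,0,0.03\n0,0,0,0,0.03"

```text
time: 22.4
eef_pos: [0.5053, -0.0149, 0.0463]
ee_rot: [0.0, 0.002, 1.0, -0.0]
force: [-0.3, 0.2, -0.4]
opening: 0.0461
grasp_force: 63.1
```

nudge_tcp:
  increments: "-0.16,0,0,0,0.03\n0,0,0,0,0.03"

```text
time: 22.65
eef_pos: [0.5093, -0.015, 0.0463]
ee_rot: [0.0, 0.002, 1.0, -0.0]
force: [0.2, -0.1, -0.9]
opening: 0.0462
grasp_force: 63.1
```

nudge_tcp:
  increments: "-0.16,0,0,0,0.03\n0,0,0,0,0.03"

```text
time: 22.9
eef_pos: [0.5132, -0.015, 0.0463]
ee_rot: [0.0, 0.002, 1.0, -0.0]
force: [0.0, 0.1, -0.1]
opening: 0.0468
grasp_force: 63.1
```

nudge_tcp:
  increments: "-0.2,0,0,0,0.03\n0,0,0,0,0.03"

```text
time: 23.15
eef_pos: [0.5184, -0.015, 0.0463]
ee_rot: [0.0, 0.002, 1.0, -0.0]
force: [0.1, -0.3, -0.9]
opening: 0.0465
grasp_force: 63.1
```

nudge_tcp:
  increments: "-0.2,0,0,0,0.03\n0,0,0,0,0.03"

```text
time: 23.4
eef_pos: [0.5234, -0.0151, 0.0464]
ee_rot: [0.0, 0.002, 1.0, -0.0]
force: [0.1, 0.6, -1.0]
opening: 0.0463
grasp_force: 63.1
```

nudge_tcp:
  increments: "-0.2,0,0,0,0.03\n0,0,0,0,0.03"

```text
time: 23.65
eef_pos: [0.528, -0.015, 0.0462]
ee_rot: [0.0, 0.002, 1.0, -0.0]
force: [0.3, 0.1, -0.8]
opening: 0.0467
grasp_force: 63.0
```

```bash
cat >> h.py <<'E'
def red(w=(150,240,250,400),wt=(120,240,230,400)):
    r=[]
    for n,k in (('scene',w),('top',wt)):
        im=arm.grab_frame(n).astype(int);m=np.zeros(im.shape[:2],bool);m[k[0]:k[1],k[2]:k[3]]=1
        B=blobs(m&(im[...,0]>110)&(im[...,1]<50)&(im[...,2]<50));B=sorted(B,key=lambda x:-x[1][4])[:2];print(n,B)
        if B:r.append(ray(n,*B[0][0]))
    if len(r)==2: print(tri(r).round(4))
E
python3 -c "
from h import *
red()
print(proj('top',[.67,-.015,.055]),proj('top',[.67,-.015,0.0]),proj('top',[.67,-.015,0.54]))"
```

```text
scene [([306.9, 185.1], [305, 184, 5, 3, 7])]
top [([369.8, 143.0], [367, 142, 7, 3, 16])]
[ 0.684  -0.0129  0.0525]
(np.float64(370.2897045847455), np.float64(147.10986186333085)) (np.float64(368.9503760907178), np.float64(151.09599455912104)) (np.float64(390.6057391020987), np.float64(86.64492753277717))
```

nudge_tcp:
  increments: "0.32,0,0,0,0.03\n0,0,-0.4,0,0.03\n-0.04,0,-0.4,0,0.03\n0,0,0,0,0.03"

```text
time: 24.25
eef_pos: [0.5173, -0.0147, 0.066]
ee_rot: [-0.003, 0.002, 1.0, 0.0]
force: [-5.6, 0.8, -4.3]
opening: 0.0458
grasp_force: 62.8
```

nudge_tcp:
  increments: "-0.08,0,-0.48,0,0.03\n-0.12,0,-0.48,0,0.03\n0,0,0,0,0.03"

```text
time: 24.62
eef_pos: [0.5281, -0.0153, 0.0921]
ee_rot: [0.002, 0.002, 1.0, -0.0]
force: [0.3, 0.6, -3.8]
opening: 0.0463
grasp_force: 62.2
```

```bash
python3 -c "
from h import *
red()"
```

```text
scene [([306.6, 177.0], [305, 176, 4, 3, 7])]
top [([371.4, 140.3], [369, 139, 6, 4, 21])]
[ 0.6855 -0.015   0.0816]
```

nudge_tcp:
  increments: "-0.04,0,-0.48,0,0.03\n-0.04,0,-0.48,0,0.03\n0,0,0,0,0.03"

```text
time: 25.1
eef_pos: [0.5285, -0.0151, 0.1156]
ee_rot: [0.001, 0.002, 1.0, -0.0]
force: [0.2, 0.1, -2.2]
opening: 0.0463
grasp_force: 61.8
```

nudge_tcp:
  increments: "-0.12,0,-0.48,0,0.03\n-0.12,0,-0.48,0,0.03\n0,0,0,0,0.03"

```text
time: 25.48
eef_pos: [0.5348, -0.0152, 0.1397]
ee_rot: [0.001, 0.002, 1.0, -0.0]
force: [-0.9, 0.1, -1.8]
opening: 0.0461
grasp_force: 61.7
```

```bash
python3 -c "
from h import *
red()"
```

```text
scene [([308.0, 176.5], [307, 176, 3, 2, 4])]
top []
```

nudge_tcp:
  increments: "-0.2,0,-0.48,0,0.03\n-0.24,0,-0.48,0,0.03\n0,0,0,0,0.03"

```text
time: 25.95
eef_pos: [0.5436, -0.0157, 0.1635]
ee_rot: [-0.002, 0.003, 1.0, -0.001]
force: [-7.1, -2.1, 0.8]
opening: 0.0462
grasp_force: 61.5
```

nudge_tcp:
  increments: "-0.28,0,-0.44,0,0.03\n-0.28,0,-0.44,0,0.03\n0,0,0,0,0.03"

```text
time: 26.32
eef_pos: [0.5585, -0.015, 0.1862]
ee_rot: [-0.0, 0.002, 1.0, -0.0]
force: [-7.4, 0.3, 2.1]
opening: 0.0458
grasp_force: 62.0
```

nudge_tcp:
  increments: "-0.32,0,-0.4,0,0.03\n-0.32,0,-0.4,0,0.03\n0,0,0,0,0.03"

```text
time: 26.7
eef_pos: [0.5766, -0.0156, 0.2059]
ee_rot: [0.002, 0.002, 1.0, -0.0]
force: [-2.3, -0.4, -0.7]
opening: 0.0462
grasp_force: 61.4
```

```bash
python3 -c "
from h import *
red()"
```

```text
scene []
top []
```

nudge_tcp:
  increments: "-0.32,0,-0.28,0,0.03\n-0.32,0,-0.28,0,0.03\n0,0,0,0,0.03"

```text
time: 27.18
eef_pos: [0.5924, -0.0152, 0.219]
ee_rot: [0.001, 0.002, 1.0, 0.0]
force: [-1.8, 0.2, -1.9]
opening: 0.0454
grasp_force: 61.7
```

nudge_tcp:
  increments: "-0.24,0,-0.24,0,0.03\n-0.16,0,-0.24,0,0.03\n0,0,0,0,0.03"

```text
time: 27.55
eef_pos: [0.6018, -0.0153, 0.2311]
ee_rot: [0.001, 0.002, 1.0, 0.0]
force: [-1.6, 0.1, -2.1]
opening: 0.0458
grasp_force: 61.5
```

```bash
python3 - <<'E'
from h import *
im=arm.grab_frame('scene')[:,:,::-1];u,v=map(int,proj('scene',[.62,-.015,.13]));print(u,v)
cv2.imwrite('pics/c9.png',cv2.resize(im[v-50:v+50,u-65:u+65],None,fx=5,fy=5,interpolation=cv2.INTER_CUBIC))
p=pose()[0];q=p+[0,0,.012];print('grip',proj('scene',q))
for a in (45,50,55,60,65,70,75): a=np.radians(a);print(np.degrees(a).round(),np.round(proj('scene',q+.15*np.array([np.cos(a),0,-np.sin(a)])),1))
E
```

```text
321 170
grip (np.float64(326.64538755197873), np.float64(138.59718910701878))
45.0 [302.  159.8]
50.0 [304.2 163.2]
55.0 [306.6 166.4]
60.0 [309.1 169.5]
65.0 [311.7 172.4]
70.0 [314.5 175.1]
75.0 [317.4 177.5]
```

nudge_tcp:
  increments: "0.4,0,0,0,0.03\n0.4,0,0,0,0.03\n0,0,0,0,0.03"

```text
time: 27.98
eef_pos: [0.5803, -0.0152, 0.2309]
ee_rot: [0.001, 0.002, 1.0, -0.0]
force: [-1.1, -0.3, -1.0]
opening: 0.0454
grasp_force: 61.5
```

nudge_tcp:
  increments: "0.8,0,0,0,0.03\n1.2,0,0,0,0.03\n1.2,0,0,0,0.03\n0,0,0,0,0.03"

```text
time: 28.48
eef_pos: [0.4992, -0.0147, 0.2305]
ee_rot: [0.0, 0.003, 1.0, -0.0]
force: [0.2, 0.0, -0.9]
opening: 0.0456
grasp_force: 61.6
```

```bash
python3 -c "
from h import *
red()
p=pose()[0];print(p)"
```

```text
scene []
top []
[ 0.50151658 -0.01498983  0.23085868]
```

```bash
python3 - <<'E'
from h import *
print(proj('scene',[.58,-.015,.10]),proj('scene',[.50,-.015,.243]))
im=arm.grab_frame('scene').astype(int);cv2.imwrite('pics/s10.png',im[:,:,::-1].astype(np.uint8))
r,g,b=im[...,0],im[...,1],im[...,2]
m=(r>60)&(r>2.2*g)&(r>2.2*b);m[:120]=0;m[260:]=0;m[:,:270]=0;print(blobs(m,3))
k=im.max(2)<50;k[:90]=0;k[260:]=0;k[:,:290]=0;k[:,430:]=0;print(blobs(k,40))
E
```

```text
(np.float64(331.6391249024142), np.float64(183.66302432761475)) (np.float64(354.1023160477551), np.float64(149.121333598717))
[([404.4, 142.8], [404, 141, 2, 5, 9]), ([327.3, 177.3], [326, 175, 4, 5, 10])]
[([354.9, 121.5], [335, 90, 39, 69, 1426])]
```

```bash
python3 - <<'E'
from h import *
o,d=ray('scene',327.3,177.3);P=o+d*(-.015-o[1])/d[1];p=pose()[0]
for z in (.007,.012,.019):
    v=P-(p+[0,0,z]);print(P.round(4),np.linalg.norm(v).round(4),np.degrees(np.arctan2(-v[2],v[0])))
E
```

```text
[ 0.5979 -0.015   0.1154] 0.1556 51.875227362565575
[ 0.5979 -0.015   0.1154] 0.1596 52.98367202840301
[ 0.5979 -0.015   0.1154] 0.1652 54.445333029124406
```

nudge_tcp:
  increments: "1.6,-1.64,0,0,0.03\n1.6,-1.64,0,0,0.03\n1.6,-1.64,0,0,0.03\n1.6,-1.64,0,0,0.03\n1.6,-1.6,0,0,0.03"

```text
time: 29.25
eef_pos: [0.2996, -0.22, 0.2309]
ee_rot: [0.001, 0.002, 1.0, -0.001]
force: [0.7, -1.2, -1.2]
opening: 0.0454
grasp_force: 61.7
```

nudge_tcp:
  increments: "0,0,1.2,0,0.03\n0,0,1.2,0,0.03\n0,0,0,0,0.03"

```text
time: 29.62
eef_pos: [0.2987, -0.2172, 0.1686]
ee_rot: [-0.002, 0.003, 1.0, 0.002]
force: [-0.1, -0.3, -0.0]
opening: 0.046
grasp_force: 61.8
```

```bash
python3 - <<'E'
from h import *
p,M,s=pose();print(p,M.round(3))
im=arm.grab_frame('scene').astype(int);cv2.imwrite('pics/s11.png',im[:,:,::-1].astype(np.uint8))
r,g,b=im[...,0],im[...,1],im[...,2]
m=(r>60)&(r>2.2*g)&(r>2.2*b);m[:120]=0;m[260:]=0;m[:,:300]=0
for B in blobs(m,3):
    o,d=ray('scene',*B[0]);print(B,o+d*(p[1]-o[1])/d[1])
E
```

```text
[ 0.29873092 -0.21719199  0.16856824] [[-1.     0.006 -0.003]
 [ 0.006  1.     0.003]
 [ 0.003  0.003 -1.   ]]
([404.4, 142.8], [404, 141, 2, 5, 9]) [ 0.46406877 -0.21719199  0.20247145]
([418.0, 192.1], [416, 189, 5, 6, 16]) [ 0.39362138 -0.21719199  0.05429734]
```

nudge_tcp:
  increments: "0,0,0.8,0,0.03\n0,0,0.4,0,0.03\n-0.4,0,0,0,0.03\n0,0,0,0,0.03"

```text
time: 30.18
eef_pos: [0.3114, -0.2188, 0.1413]
ee_rot: [0.001, 0.002, 1.0, -0.001]
force: [0.8, -0.5, -0.6]
opening: 0.0458
grasp_force: 61.8
```

nudge_tcp:
  increments: "-0.24,0,0,0,0.03\n0,0,0,0,0.03"

```text
time: 30.42
eef_pos: [0.3165, -0.2183, 0.1407]
ee_rot: [0.0, 0.002, 1.0, -0.0]
force: [1.0, 0.4, 0.3]
opening: 0.0457
grasp_force: 61.8
```

nudge_tcp:
  increments: "-0.16,0,0,0,0.03\n0,0,0,0,0.03"

```text
time: 30.68
eef_pos: [0.32, -0.2181, 0.1403]
ee_rot: [0.0, 0.002, 1.0, -0.0]
force: [-1.1, -0.6, -0.1]
opening: 0.0457
grasp_force: 61.8
```

nudge_tcp:
  increments: "-0.24,0,-0.12,0,0.03\n-0.28,0,-0.16,0,0.03\n0,0,0,0,0.03"

```text
time: 31.05
eef_pos: [0.3333, -0.2184, 0.1476]
ee_rot: [0.0, 0.002, 1.0, -0.0]
force: [0.1, -0.3, -0.8]
opening: 0.0454
grasp_force: 61.9
```

nudge_tcp:
  increments: "-0.24,0,-0.12,0,0.03\n-0.28,0,-0.16,0,0.03\n0,0,0,0,0.03"

```text
time: 31.42
eef_pos: [0.3455, -0.2185, 0.1547]
ee_rot: [-0.001, 0.002, 1.0, -0.001]
force: [-4.9, 0.4, 2.9]
opening: 0.0454
grasp_force: 62.0
```

nudge_tcp:
  increments: "-0.28,0,-0.12,0,0.03\n-0.28,0,-0.12,0,0.03\n0,0,0,0,0.03"

```text
time: 31.8
eef_pos: [0.3597, -0.2188, 0.1613]
ee_rot: [-0.001, 0.002, 1.0, -0.001]
force: [-5.2, -0.6, 6.8]
opening: 0.0453
grasp_force: 60.0
```

```bash
python3 - <<'E'
from h import *
p,M,s=pose();im=arm.grab_frame('scene').astype(int)
r,g,b=im[...,0],im[...,1],im[...,2]
m=(r>60)&(r>2.2*g)&(r>2.2*b);m[:150]=0;m[260:]=0;m[:,:300]=0
for B in blobs(m,3):
    o,d=ray('scene',*B[0]);print(B,o+d*(p[1]-o[1])/d[1])
E
```

```text
([408.6, 195.0], [407, 193, 5, 5, 14]) [ 0.42545513 -0.2187924   0.02858182]
```

nudge_tcp:
  increments: "-0.28,0,-0.16,0,0.03\n-0.28,0,-0.16,0,0.03\n0,0,0,0,0.03"

```text
time: 32.22
eef_pos: [0.3744, -0.2181, 0.1683]
ee_rot: [0.0, 0.002, 1.0, 0.0]
force: [-3.3, 0.5, 0.3]
opening: 0.0453
grasp_force: 61.2
```

nudge_tcp:
  increments: "-0.24,0,-0.12,0,0.03\n0,0,0,0,0.03"

```text
time: 32.48
eef_pos: [0.3805, -0.2184, 0.1712]
ee_rot: [0.0, 0.002, 1.0, -0.0]
force: [-1.4, -0.8, -1.2]
opening: 0.0448
grasp_force: 61.2
```

nudge_tcp:
  increments: "0.6,0,-0.4,0,0.03\n0.4,0,-1.6,0,0.03\n0,0,-2,0,0.03\n0,0,-1.6,0,0.03\n0,0,0,0,0.03"

```text
time: 33.1
eef_pos: [0.3566, -0.2199, 0.3162]
ee_rot: [0.004, 0.003, 1.0, -0.003]
force: [0.2, -0.1, -1.0]
opening: 0.0447
grasp_force: 61.3
```

```bash
python3 - <<'E'
from h import *
p,M,s=pose();im=arm.grab_frame('scene').astype(int)
r,g,b=im[...,0],im[...,1],im[...,2]
m=(r>60)&(r>2.2*g)&(r>2.2*b);m[:110]=0;m[260:]=0;m[:,:300]=0
for B in blobs(m,3):
    o,d=ray('scene',*B[0]);P=o+d*(p[1]-o[1])/d[1];v=P-p-[0,0,.012];print(B,P,np.linalg.norm(v),np.degrees(np.arctan2(-v[2],v[0])))
print(p,s['joint_pos'].round(2))
t=arm.grab_frame('top');cv2.imwrite('pics/t12.png',t[:,:,::-1])
hsv=cv2.cvtColor(np.ascontiguousarray(t[:,:,::-1]),cv2.COLOR_BGR2HSV);m=np.zeros(t.shape[:2],np.uint8);m[180:232,236:290]=1
m&=((hsv[...,1]<60)&(hsv[...,2]>60)).astype(np.uint8)
c=max(cv2.findContours(m,0,1)[0],key=cv2.contourArea);q,rr=cv2.minEnclosingCircle(c);print(q,rr,cv2.boundingRect(c),onz('top',*q,.105))
w=((hsv[...,1]<40)&(hsv[...,2]>150)).astype(np.uint8)*m;c=np.argwhere(w)[:,::-1];print(cv2.fitEllipse(cv2.convexHull(c.astype(np.int32))))
E
```

```text
([404.4, 142.8], [404, 141, 2, 5, 9]) [ 0.46561872 -0.21991714  0.20102534] 0.1674801321393527 49.394852458835004
([416.9, 152.1], [415, 150, 5, 5, 16]) [ 0.4194269  -0.21991714  0.18504514] 0.1563086686510129 66.30663260778387
[ 0.35661555 -0.21991714  0.31617841] [-0.71 -0.14 -0.3   1.4   0.   -0.7 ]
(259.2678527832031, 207.0892791748047) 17.745559692382812 (242, 191, 35, 32) [0.48938463 0.29777318 0.105     ]
((257.4922180175781, 205.93540954589844), (30.72345542907715, 31.29537582397461), 57.83512496948242)
```

nudge_tcp:
  increments: "-0.36,1.6,0,0,0.03\n-0.36,2.2,0,0,0.03\n-0.36,2.2,0,0,0.03\n-0.36,2.2,0,0,0.03\n-0.36,2.2,0,0,0.03"

```text
time: 33.83
eef_pos: [0.3999, 0.0434, 0.3096]
ee_rot: [-0.001, 0.003, 1.0, 0.0]
force: [1.8, 0.9, -0.5]
opening: 0.045
grasp_force: 61.3
```

nudge_tcp:
  increments: "-0.36,2.2,0,0,0.03\n-0.36,2.2,0,0,0.03\n-0.36,2.2,0,0,0.03\n-0.36,2.2,0,0,0.03\n-0.36,1.6,0,0,0.03"

```text
time: 34.45
eef_pos: [0.4461, 0.3032, 0.3092]
ee_rot: [-0.001, 0.002, 1.0, -0.0]
force: [1.3, 0.1, -0.2]
opening: 0.0452
grasp_force: 61.3
```

nudge_tcp:
  increments: "0,0,0,0,0.03\n0,0,0,0,0.03"

```text
time: 34.7
eef_pos: [0.4462, 0.3006, 0.3097]
ee_rot: [-0.001, 0.002, 1.0, -0.001]
force: [-0.6, 0.2, -0.1]
opening: 0.045
grasp_force: 61.4
```

```bash
python3 - <<'E'
from h import *
p,M,s=pose();print(p,M.round(3))
c=arm.camera_info('wrist');w=arm.grab_frame('wrist')[:,:,::-1];cv2.imwrite('pics/w13.png',w)
u,v=proj('wrist',[.494,.302,.105],c);print('pot expected',u,v,proj('wrist',p+[.067,0,-.14],c),proj('wrist',p+[-.011,0,.044],c))
im=arm.grab_frame('scene').astype(int)
r,g,b=im[...,0],im[...,1],im[...,2]
m=(r>60)&(r>2.2*g)&(r>2.2*b);m[:110]=0;m[300:]=0;m[:,:220]=0;m[:,350:]=0
for B in blobs(m,3):
    o,d=ray('scene',*B[0]);P=o+d*(p[1]-o[1])/d[1];print(B,P-p)
print('pot c top',onz('top',257.5,205.9,.105),'shift',shift([.448,.302,.16]))
E
```

```text
[0.44624637 0.30064586 0.3097471 ] [[-1.     0.005 -0.003]
 [ 0.005  1.    -0.002]
 [ 0.003 -0.002 -1.   ]]
pot expected 325.7890361263994 209.85479525232134 (np.float64(324.759262501987), np.float64(249.96029771811305)) (np.float64(325.3598033881362), np.float64(284.14391152952396))
([265.7, 218.9], [263, 217, 8, 5, 22]) [ 0.05958416  0.         -0.13302852]
pot c top [0.49268904 0.3027885  0.105     ] shift [-0.0015414   0.0019235   0.15057244]
```

View pics/w13.png

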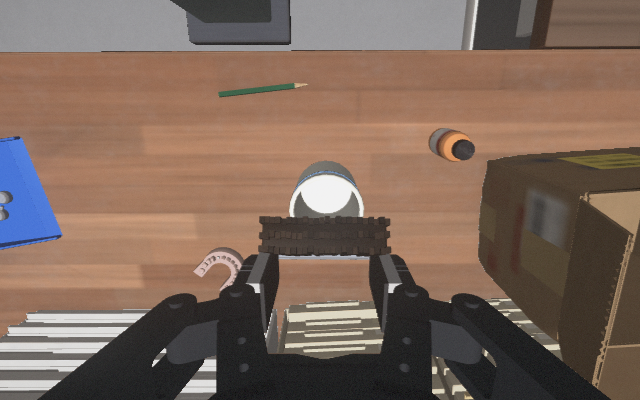

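Wrist view: the pot's rim is centred at about (326,210), as predicted, and the bristle block is square in the fingers. Lowering.

nudge_tcp:
  increments: "-0.12,0.08,0.8,0,0.03\n0,0,1.2,0,0.03\n0,0,0.8,0,0.03\n0,0,0,0,0.03"

```text
time: 35.3
eef_pos: [0.4488, 0.3016, 0.2395]
ee_rot: [-0.002, 0.003, 1.0, -0.001]
force: [0.1, -0.2, -1.1]
opening: 0.045
grasp_force: 61.4
```

nudge_tcp:
  increments: "0,0,0.6,0,0.03\n0,0,0.6,0,0.03\n0,0,0,0,0.03"

```text
time: 35.67
eef_pos: [0.4492, 0.3028, 0.2096]
ee_rot: [-0.001, 0.002, 1.0, -0.001]
force: [-0.3, 0.5, -0.1]
opening: 0.0452
grasp_force: 61.4
```

nudge_tcp:
  increments: "0,0,0.6,0,0.03\n0,0,0.6,0,0.03\n0,0,0,0,0.03"

```text
time: 36.05
eef_pos: [0.4489, 0.3027, 0.1792]
ee_rot: [-0.002, 0.002, 1.0, -0.001]
force: [0.4, 0.1, 0.3]
opening: 0.0449
grasp_force: 61.4
```

nudge_tcp:
  increments: "0,0,0.4,0,0.03\n0,0,0.32,0,0.03\n0,0,0,0,0.03"

```text
time: 36.42
eef_pos: [0.4496, 0.3031, 0.1623]
ee_rot: [-0.001, 0.002, 1.0, -0.0]
force: [0.2, 0.1, -0.9]
opening: 0.0451
grasp_force: 61.4
```

nudge_tcp:
  increments: "0,0,0.16,0,0.03\n0,0,0,0,0.03"

```text
time: 36.67
eef_pos: [0.4502, 0.3033, 0.1591]
ee_rot: [-0.0, 0.002, 1.0, -0.0]
force: [0.1, 0.0, -0.5]
opening: 0.0448
grasp_force: 61.4
```

nudge_tcp:
  increments: "0,0,0.12,0,0.03\n0,0,0,0,0.03"

```text
time: 36.92
eef_pos: [0.4501, 0.3033, 0.156]
ee_rot: [-0.0, 0.002, 1.0, -0.0]
force: [0.5, -0.1, -0.6]
opening: 0.0447
grasp_force: 61.4
```

nudge_tcp:
  increments: "0,0,0.12,0,0.03\n0,0,0,0,0.03"

```text
time: 37.17
eef_pos: [0.4502, 0.3034, 0.153]
ee_rot: [-0.0, 0.002, 1.0, 0.0]
force: [0.4, 0.8, -1.2]
opening: 0.0446
grasp_force: 61.3
```

nudge_tcp:
  increments: "0.16,0,0.08,0,0.03\n0.12,0,0,0,0.03\n0,0,0,0,0.03"

```text
time: 37.55
eef_pos: [0.4436, 0.3036, 0.1515]
ee_rot: [0.001, 0.002, 1.0, 0.0]
force: [2.1, 0.5, -0.8]
opening: 0.0447
grasp_force: 61.2
```

The rows are not in the units I measure in: shifts go in units of 25 mm. I convert before sending: -0.001 m is -0.04.

nudge_tcp:
  increments: "-0.04,0,0,0,0.03\n0,0,0,0,0.05\n0,0,0,0,0.065\n0,0,0,0,0.085\n0,0,0,0,0.085"

```text
time: 38.17
eef_pos: [0.444, 0.3034, 0.1511]
ee_rot: [-0.0, 0.002, 1.0, -0.0]
force: [-0.2, -0.9, 0.4]
opening: 0.0851
grasp_force: 0.0
```

nudge_tcp:
  increments: "0,0,-0.4,0,0.085\n0,0,-1.2,0,0.085\n0,0,-1.8,0,0.085\n0,0,-2,0,0.085\n0,0,-1.2,0,0.085"

```text
time: 38.8
eef_pos: [0.4451, 0.3039, 0.3202]
ee_rot: [0.002, 0.002, 1.0, 0.001]
force: [0.8, 0.6, -0.7]
opening: 0.0853
grasp_force: 0.0
```

nudge_tcp:
  increments: "0,0,0,0,0.085\n0,0,0,0,0.085\n0,0,0,0,0.085\n0,0,0,0,0.085"

```text
time: 39.3
eef_pos: [0.4436, 0.303, 0.3148]
ee_rot: [-0.001, 0.002, 1.0, -0.001]
force: [-0.4, 0.5, -0.1]
opening: 0.0849
grasp_force: 0.0
```

```bash
python3 - <<'E'
from h import *
p,M,s=pose();print(p)
im=arm.grab_frame('scene')[:,:,::-1];I=im.astype(int);cv2.imwrite('pics/s14.png',im)
k=(I.max(2)<50);k[:160]=0;k[300:]=0;k[:,:230]=0;k[:,330:]=0
for B in blobs(k,30): print('dark',B)
s0=cv2.imread('pics/scene0.png').astype(int)
d=(np.abs(I-s0).max(2)>40);d[:,420:]=0;d[:150]=0
print('changed',[(b[0],b[1]) for b in blobs(d,25)])
print('pot base/rim',np.round(proj('scene',[.494,.302,.0]),1),np.round(proj('scene',[.494,.302,.105]),1),'bristle',np.round(proj('scene',[.45,.302,.19]),1))
E
```

```text
[0.44357668 0.30304996 0.31475079]
dark ([255.5, 166.9], [243, 160, 22, 21, 189])
dark ([294.7, 161.8], [291, 160, 8, 6, 30])
dark ([286.0, 238.7], [275, 229, 23, 21, 206])
changed [([255.7, 161.1], [242, 150, 29, 31, 513]), ([294.7, 156.7], [290, 150, 11, 16, 132]), ([378.2, 195.7], [373, 191, 12, 10, 63]), ([389.8, 198.2], [387, 196, 7, 6, 29]), ([290.4, 210.8], [286, 206, 9, 13, 73]), ([372.6, 217.0], [370, 215, 6, 5, 25]), ([358.8, 220.3], [356, 218, 7, 6, 33]), ([283.4, 240.2], [268, 223, 31, 34, 415])]
pot base/rim [274.3 276.2] [271. 245.] bristle [281.  224.5]
```

```bash
python3 - <<'E'
from h import *
o,d=ray('scene',286,238.7);P=o+d*(.303-o[1])/d[1];print('bristle centre',P)
im=cv2.imread('pics/s14.png')
# top view: bristles/ferrule and pot
t=arm.grab_frame('top').astype(int);k=t.max(2)<50;k[:170]=0;k[260:]=0;k[:,:225]=0;k[:,300:]=0
for B in blobs(k,15): print('top dark',B,onz('top',*B[0],.16).round(3))
def col(n,u,v): return im[int(v)-1:int(v)+2,int(u)-1:int(u)+2].mean((0,1)).round()
print(col(0,273,262),cv2.imread('pics/scene0.png')[261:264,272:275].mean((0,1)).round())
E
```

```text
bristle centre [0.43531429 0.303      0.15806966]
top dark ([243.9, 220.0], [225, 198, 42, 38, 717]) [0.451 0.327 0.16 ]
top dark ([226.9, 255.9], [225, 251, 6, 9, 29]) [0.357 0.37  0.16 ]
[108. 117. 117.] [102. 111. 111.]
```

To row units: -0.03 m is -1.2.

nudge_tcp:
  increments: "0,0,-1.2,0,0.085\n0,0,0,0,0.085\n0,0,0,0,0.085\n0,0,0,0,0.085"

```text
time: 39.9
eef_pos: [0.4437, 0.3032, 0.345]
ee_rot: [-0.001, 0.002, 1.0, -0.0]
force: [0.4, 0.7, 0.2]
opening: 0.0852
grasp_force: 0.0
```

```bash
python3 - <<'E'
from h import *
im=arm.grab_frame('scene')[:,:,::-1].astype(int);a=cv2.imread('pics/s14.png').astype(int)
d=np.abs(im-a).max(2)>40;d[:200]=0;print('moved px below gripper',d.sum())
print(arm.hand_in())
E
```

```text
moved px below gripper 47
the job is handed in; nothing more can be done
None
```

The job is handed in at 39.9 s: all three buttons were swept past the lip into the pan and the brush was set handle-first in the upright pot, bristles up. In the last check, 47 pixels below the gripper still differed between frames 0.6 s apart; I did not look into it, and no verdict came back.

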